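# Enter the evening watering round on the balcony controller

## Robot

A 7-joint arm with a two-finger parallel gripper is mounted at the origin on the work surface. World frame = base frame: x ahead of the robot, y to its left, z up, the work surface at z = 0. Lengths are in mm, angles in degrees, forces in N, time in s.
With the tool pointing down it reaches from about 400 to 850 mm from the base axis. Payload 6.9 kg.
Tool frame: the origin (TCP) lies at the very end of the fingers, on their centre line; the grasp point (between the pads) lies 19 mm behind it (tcp_to_grasp is the distance from the TCP to the grasp point, in mm); z points along the fingers, y is the line along which they close (so a half turn about z gives the same grasp; the last joint's range is limited). The gripper opens to 85 mm and grips with 20 to 120 N. Pads are 22 mm wide; open, the fingers measure 114 mm over their backs; the gripper's body (76 mm by 85 mm) begins 54 mm behind the grasp point. The pads swing forward as they close: fully open they stand 13 mm farther back than shut.
Start: joints at [69.07, 29.078, -13.613, 85.955, 7.202, 65.827, -8.869], TCP at [283.47, -557.006, 231.275] pointing down, gripper open.
Joint ranges: [-176.47, 176.47], [-13.61, 117.27], [-81.72, 77.17], [0.22, 143.17], [-87.28, 267.28], [10, 112.55], [-165.47, 165.47]. Speed limits (degrees/s): [136.94, 136.94, 180, 180, 180, 180, 180].

## Interface

Orientations are given as a 3x3 rotation matrix whose columns are the frame's x, y, z axes.
In Python, from plant import get_state, get_image, job_done, tcp_to_grasp gives the robot as it stands.
- The arm moves only by the tool step_arm, never from a script. Its argument "targets" is text: rows parted by semicolons, each of 7 numbers parted by spaces: the shift along the tool's x, y, z in m, then the turn, a rotation vector about the tool's x, y, z in rad, then the opening, from 0 (shut) to 1 (fully open). In form: tx ty tz wx wy wz fingers; .... A call has exactly 5 rows; each row shifts and turns the commanded pose from where the row before left it, along the tool's axes as they then stand; what a row does not reach is not made up. A row lasts 1/8 s, in which the tool goes at most 62.5 mm and 10.7 degrees, less where a joint would pass 70% of its speed; a pose out of reach is approached as far as the arm can. A call with a gripper value outside its range is refused whole. The fingers move at their own pace and stop on an object; the grip force is fixed at half the most. Time passes only in rows, so rows that do not move let the fingers close, or fill a call up. It gives the time, the measured TCP pose, the force, the opening and the grip force at its end, in the units of the state.
- get_state(): the state, without advancing time (a new reading comes with each control period).
- get_image(name): name is "scene" or "top"; returns a dict with "pixels" (400x640x3 uint8, red, green, blue), "fx", "fy", "cx", "cy" (pixels), "k1" (the pictures are not rectified: a ray, as slopes to the right and down, at radius r is drawn at 1 + k1 r^2 times it, then the intrinsics apply), "extrinsics" (4x4, takes a point from camera to world coordinates). Camera axes: x right, y up, looking along -z (the intrinsics and any distortion apply to the point x, -y, -z); pixel columns grow to the right and rows downward; lengths in mm; the calibration is good to about 2 mm. A picture is of the moment at which its call begins. There is no depth.
- job_done(): hands the job in; it is judged then, once.
The state is a dict: "t": time; "q": joint angles; "qvel": joint speeds; "effort": joint torques, N m; "tcp_pos": TCP position; "ee_rot": TCP orientation; "contact_force": force on the tool from outside, world axes, zero at the start; "ft_torque": the same for the moment, N m; "grip_width": finger opening in mm; "grip_force": force on a finger pad.
Only numpy, scipy, OpenCV 4.12 (cv2) and the standard library are available. Lean on these libraries where they do the work, as an engineer would, in place of code of your own. Each camera call takes 0.05 s, during which the arm holds its last target. There are 200 camera calls.

## Task

Enter tonight's watering round: slide the controller's clear cover open until it meets its stop, then press the coloured keys one at a time, each down to its stop, in the order of the pots with the matching rims, starting with the pot at the copper spout and going round the turntable clockwise as seen from above, and last of all press the green start key. Then slide the cover fully shut again and let go; leave the pots and everything else where they are.

Things in the scene. Friction and masses are not known exactly. Their poses are not given: they have to be found in the camera images.
- controller: Grey watering controller box fixed to the slab, 180 x 310 x 50 mm (x, y, z); origin at the centre of its underside, y along its length. Its flat deck is 50 mm high; two aluminium rails (8 mm wide, 28 mm high, tops at z = 78 mm) run along the whole length at x = -86 and +86 mm. The half at +y carries four round keys, the half at -y is a blank deck (battery compartment).
- cover (a joint): Clear plastic cover (160 x 148 mm, top 72 mm, underside 68 mm above the slab) sliding between the rails. 0 = fully shut over the keys (its centre at controller y = +75 mm); grows towards the controller's -y, to a stop at 0.145 m (fully open, keys free). About 1.5 N of friction; stays where it is left. May start up to 0.03 m open.
- cover_grip (a point): Top centre of the cover's upright aluminium grip bar, 108 mm above the slab. The bar is 64 mm long along the controller's x, 14 mm thick along its y (the sliding direction) and stands 32 mm high on the middle of the cover; it moves with the cover.
- key_blue_top (a point): Centre of the top of the blue round key (key of the pot with the blue rim), 40 mm across, at controller x = +34, y = +109 mm; its top is 63 mm above the slab and it is pressed straight down, 8 mm to its stop.
- key_blue (a joint): Travel of the blue key: 0 = up, 0.008 m = on its stop. Spring: about 1.7 N to start it, 5 N at the stop (0.5 N more the first time); it returns by itself.
- flag_blue (a joint): Tell-tale of the blue key, an orange pin 11 mm across set 31 mm outboard of the key's centre (towards the nearer rail). 0 = standing 7 mm above the deck; the key takes it down when pressed and it stays down, level with the deck, at about 0.0075 m.
- key_yellow_top (a point): Centre of the top of the yellow round key (key of the pot with the yellow rim), 40 mm across, at controller x = +34, y = +41 mm; its top is 63 mm above the slab and it is pressed straight down, 8 mm to its stop.
- key_yellow (a joint): Travel of the yellow key: 0 = up, 0.008 m = on its stop. Spring: about 1.7 N to start it, 5 N at the stop (0.5 N more the first time); it returns by itself.
- flag_yellow (a joint): Tell-tale of the yellow key, an orange pin 11 mm across set 31 mm outboard of the key's centre (towards the nearer rail). 0 = standing 7 mm above the deck; the key takes it down when pressed and it stays down, level with the deck, at about 0.0075 m.
- key_red_top (a point): Centre of the top of the red round key (key of the pot with the red rim), 40 mm across, at controller x = -34, y = +109 mm; its top is 63 mm above the slab and it is pressed straight down, 8 mm to its stop.
- key_red (a joint): Travel of the red key: 0 = up, 0.008 m = on its stop. Spring: about 1.7 N to start it, 5 N at the stop (0.5 N more the first time); it returns by itself.
- flag_red (a joint): Tell-tale of the red key, an orange pin 11 mm across set 31 mm outboard of the key's centre (towards the nearer rail). 0 = standing 7 mm above the deck; the key takes it down when pressed and it stays down, level with the deck, at about 0.0075 m.
- key_green_top (a point): Centre of the top of the green round key (start key), 40 mm across, at controller x = -34, y = +41 mm; its top is 63 mm above the slab and it is pressed straight down, 8 mm to its stop.
- key_green (a joint): Travel of the green key: 0 = up, 0.008 m = on its stop. Spring: about 1.7 N to start it, 5 N at the stop (0.5 N more the first time); it returns by itself.
- flag_green (a joint): Tell-tale of the green key, an orange pin 11 mm across set 31 mm outboard of the key's centre (towards the nearer rail). 0 = standing 7 mm above the deck; the key takes it down when pressed and it stays down, level with the deck, at about 0.0075 m.
- turntable: White ceramic turntable, 300 mm across, top 40 mm above the slab, turns easily; origin on its axis at slab level (frame of its fixed foot). A copper spout, post at x = +200 mm, 213 mm high, arches over the first pot. Pots stand near x, y = (85, 0) mm (first), (-42, -74) (second, clockwise from above) and (-42, 74) (third); which pot is where varies.
- pot_blue: Empty clay pot with a blue rim, 85 mm high, 100 mm across the rim; origin at the centre of its underside, on the ceramic plate.
- pot_yellow: Empty clay pot with a yellow rim, 85 mm high, 100 mm across the rim; origin at the centre of its underside, on the ceramic plate.
- pot_red: Empty clay pot with a red rim, 85 mm high, 100 mm across the rim; origin at the centre of its underside, on the ceramic plate.
- mister: Green plastic mister, 90 mm across, about 195 mm high, standing on the slab; origin under its centre. Bystander.
- cloche: Glass cloche, 140 mm across, 176 mm high, standing on the slab; origin under its centre. Bystander.
- scoop: Stainless steel scoop lying on the slab, 200 mm long along its x, 70 mm wide, 40 mm high; origin under the back of its blade. Bystander.
- clip: Spring-loaded clip lying on the slab, 125 mm long along its x, 24 mm high; origin under its pivot. Bystander.

How it is judged:
By the outcome, as a careful person would: the job done as asked, in the order asked, and still so for the second after the job is handed in, with the robot touching nothing.
It also fails if it takes over 51 s, if anything falls off the work surface, if the arm or the gripper's body presses on something with over 40 N, if the wrist force passes 120 N, or if a joint passes its speed limit or range.

## Working session

There is one attempt and no reset: what is moved stays moved. The work goes in short steps, Python scripts to look and compute and a tool call to move; the robot and the scene stay as the last step left them, time stands still between calls to the robot, and variables do not carry over. Pictures are saved under pics/ and viewed, at most 10 in all, crops included, and the job is handed in when it is done.

Besides the shell and the picture viewer there is one more tool, called as name(argument=value, ...) on one line, values as JSON. step_arm: Moves the arm, as the interface text tells. Its arguments: {"type":"object","properties":{"targets":{"type":"string"}},"required":["targets"]}

```bash
mkdir -p pics
cat > h.py <<'E'
import numpy as np, cv2
from plant import *
def ray(im,u,v):
    x=(u-im['cx'])/im['fx'];y=(v-im['cy'])/im['fy'];X,Y=x,y
    for _ in range(20):
        s=1+im['k1']*(X*X+Y*Y);X,Y=x/s,y/s
    E=np.array(im['extrinsics']);return E[:3,3],E[:3,:3]@np.array([X,-Y,-1])
def onz(im,u,v,z):
    o,d=ray(im,u,v);return (o+d*(z-o[2])/d[2])[:2]
def save(im,n): cv2.imwrite('pics/'+n+'.png',im['pixels'][:,:,::-1])
E
python3 - <<'E'
from h import *
for n in('scene','top'):
    im=get_image(n);save(im,n+'0');print(n,np.round(im['extrinsics'],3).tolist(),im['fx'],im['k1'])
    np.save('pics/'+n+'0.npy',im,allow_pickle=True)
s=get_state();print(s['t'],s['tcp_pos'],np.round(s['ee_rot'],3).tolist(),s['grip_width'],tcp_to_grasp)
E
```

```text
scene [[0.743, -0.425, 0.518, 1467.545], [0.67, 0.475, -0.571, -1029.518], [-0.003, 0.771, 0.637, 1206.657], [0.0, 0.0, 0.0, 1.0]] 468.71368468939323 -0.09191882421649444
top [[-0.027, 0.984, -0.174, 370.967], [-0.999, -0.023, 0.027, -9.117], [0.023, 0.174, 0.984, 1330.253], [0.0, 0.0, 0.0, 1.0]] 447.64485287395627 -0.08400534560327272
0.1 [ 283.24429648 -556.61865751  230.51475961] [[0.891, 0.454, -0.001], [0.454, -0.891, 0.001], [-0.0, -0.002, -1.0]] 85.27035104151922 18.700000000000003
```

View pics/scene0.png

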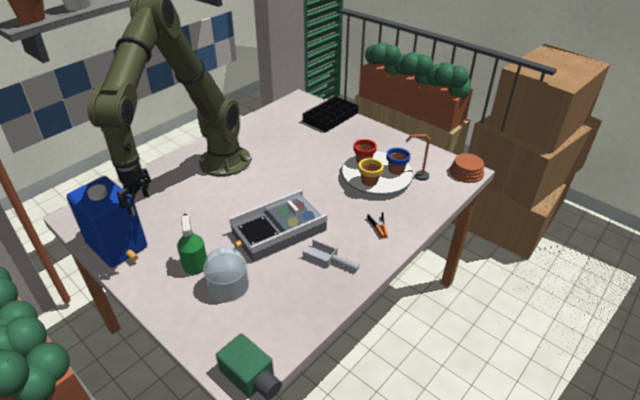

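View pics/top0.png

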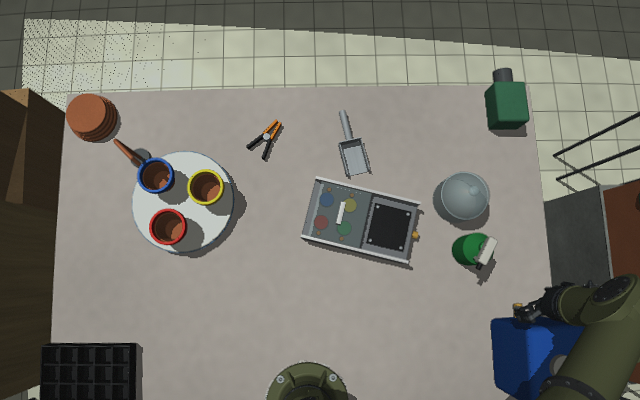

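The scene is clear: top view has the spout at (125,150) beside the blue pot (157,175). Clockwise from there come yellow (206,187) and red (168,227), so the order is blue, yellow, red, green. The controller is at about (360,220), with its keys to the left and the white grip bar at (341,213).

Run:
```python
from h import *
im=np.load('pics/top0.npy',allow_pickle=True).item();p=im['pixels']
hsv=cv2.cvtColor(p,cv2.COLOR_RGB2HSV)
sub=np.zeros(p.shape[:2],np.uint8);sub[170:275,295:428]=1
L={'blue':(34,109),'yellow':(34,41),'red':(-34,109),'green':(-34,41)}
box={'blue':(326,200),'yellow':(350,205),'red':(321,223),'green':(344,229)}
hue={'blue':(100,125),'yellow':(20,36),'red':None,'green':(50,85)}
A=[];B=[]
for k,(u,v) in box.items():
    m=np.zeros_like(sub);m[v-14:v+14,u-14:u+14]=1
    h=hsv[...,0]; c=((h<10)|(h>170)) if hue[k] is None else (h>hue[k][0])&(h<hue[k][1])
    m=((m>0)&c&(hsv[...,1]>60)).astype(np.uint8)
    n,lab,st,ce=cv2.connectedComponentsWithStats(m);i=1+np.argmax(st[1:,4]);
    w=onz(im,*ce[i],63);print(k,ce[i].round(1),st[i],w.round(1));A.append(L[k]);B.append(w)
A=np.array(A,float);B=np.array(B)
def fit(A,B):
    a=A-A.mean(0);b=B-B.mean(0);z=np.sum((b[:,0]+1j*b[:,1])*(a[:,0]-1j*a[:,1]));t=np.angle(z)
    R=np.array([[np.cos(t),-np.sin(t)],[np.sin(t),np.cos(t)]]);o=B.mean(0)-R@A.mean(0);return t,R,o
t,R,o=fit(A,B);print('yaw',np.degrees(t),'o',o,'res',((A@R.T+o)-B).round(1).tolist())
m=np.zeros_like(sub);m[195:230,330:350]=1
m=((m>0)&(p.min(2)>200)).astype(np.uint8)
n,lab,st,ce=cv2.connectedComponentsWithStats(m);i=1+np.argmax(st[1:,4]);w=onz(im,*ce[i],108)
print('grip',ce[i],st[i],w,'local',R.T@(w-o))
c=cv2.resize(p[165:280,290:430],None,fx=5.5,fy=5,interpolation=cv2.INTER_CUBIC);cv2.imwrite('pics/crop.png',c[:,:,::-1])
```

```text
blue [326.4 199.1] [320 193  14  14 153] [574.7 -70. ]
yellow [349.9 204.8] [344 198  13  14 130] [ 556.6 -136.8]
red [320.8 221.8] [314 216  14  13 143] [509.5 -52. ]
green [343.9 227.8] [337 221  14  14 144] [ 491.  -117.1]
yaw -15.821126898606584 o [ 512.49225746 -166.14655326] res [[0.2, -0.5], [-0.2, 0.9], [-0.1, -0.0], [0.0, -0.3]]
grip [341.25 202.75] [341 202   2   3   4] [ 556.19698791 -108.64515826] local [26.37219267 67.23854062]
```

View pics/crop.png

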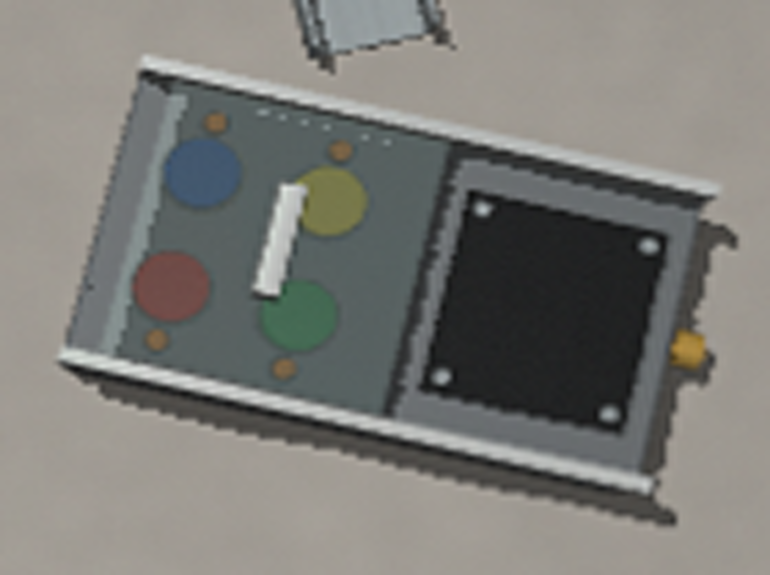

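The crop shows all four keys with their pins, through the cover. The bar is centred near crop (280,238), and the cover starts nearly shut. The key fit is good to about 1 mm: yaw -15.8°, origin (512.5, -166.1). I'll lift and turn so that tool x lies along controller +y, and close the fingers.

step_arm(targets="0 0 -0.025 0 0 -0.165 0; 0 0 -0.025 0 0 -0.165 0; 0 0 -0.02 0 0 -0.165 0; 0 0 -0.02 0 0 -0.165 0; 0 0 0 0 0 -0.163 0")

```text
t: 0.72
tcp_pos: [283.8, -557.4, 322.6]
ee_rot: [[0.268, 0.963, 0.001], [0.963, -0.268, -0.002], [-0.002, 0.002, -1.0]]
contact_force: [0.1, 0.1, 0.1]
grip_width: -0.1
grip_force: 0.0
```

```bash
cat >> h.py <<'E'
T=np.radians(-15.82);RC=np.array([[np.cos(T),-np.sin(T)],[np.sin(T),np.cos(T)]]);OC=np.array([512.5,-166.1])
def loc(w): return RC.T@(np.asarray(w)[:2]-OC)
def go(x,y,z):
    s=get_state();R=np.array(s['ee_rot']);w=RC@[x,y]+OC
    d=R.T@(np.r_[w,z]-s['tcp_pos'])
    a=np.degrees(np.arctan2(R[1,0],R[0,0]))-90-np.degrees(T)
    print('t',round(s['t'],2),'loc',loc(s['tcp_pos']).round(1),'z',round(s['tcp_pos'][2],1),'move tool mm',d.round(1),'yaw err',round(a,2),'z axis',R[:,2].round(3),'F',np.round(s['contact_force'],1),'w',round(s['grip_width'],1))
E
python3 - <<'E'
from h import *
im=np.load('pics/top0.npy',allow_pickle=True).item();p=im['pixels']
m=np.zeros(p.shape[:2],np.uint8);m[195:230,332:350]=1
m=((m>0)&(p.min(2)>150)).astype(np.uint8)
n,lab,st,ce=cv2.connectedComponentsWithStats(m);i=1+np.argmax(st[1:,4]);print('grip',ce[i],st[i],loc(onz(im,*ce[i],106)))
go(0,110,180)
E
```

```text
grip [340.53061224 212.31632653] [336 202  10  22  98] [ 0.26395383 62.69512314]
t 0.72 loc [-113.4 -438.8] z 322.6 move tool mm [548.6 115.6 142. ] yaw err 0.25 z axis [ 0.001 -0.002 -1.   ] F [0.1 0.1 0.1] w -0.1
```

step_arm(targets="0.04 0.02 0 0 0 0 0; 0.055 0.02 0 0 0 0 0; 0.055 0.02 0 0 0 0 0; 0.055 0.01 0 0 0 0 0; 0.055 0.01 0 0 0 0 0")

```text
t: 1.35
tcp_pos: [432.0, -327.0, 320.9]
ee_rot: [[0.273, 0.962, -0.0], [0.962, -0.273, 0.0], [0.0, -0.001, -1.0]]
contact_force: [1.9, 1.0, -0.5]
grip_width: -0.5
grip_force: 0.0
```

step_arm(targets="0.055 0.01 0 0 0 0 0; 0.055 0.01 0 0 0 0 0; 0.055 0.01 0.03 0 0 0 0; 0.05 0.005 0.04 0 0 0 0; 0.04 0 0.04 0 0 0 0")

```text
t: 1.98
tcp_pos: [534.6, -93.0, 211.7]
ee_rot: [[0.272, 0.962, 0.001], [0.962, -0.272, 0.0], [0.001, 0.0, -1.0]]
contact_force: [-0.3, -0.8, -0.2]
grip_width: -0.2
grip_force: 0.0
```

```bash
python3 -c "
from h import *
go(0,105,90)"
```

```text
t 1.98 loc [ 1.4 76.3] z 211.7 move tool mm [ 28.6  -1.4 121.7] yaw err 0.01 z axis [ 0.001  0.    -1.   ] F [-0.3 -0.8 -0.2] w -0.2
```

step_arm(targets="0.028 -0.001 0 0 0 0 0; 0 0 0.04 0 0 0 0; 0 0 0.04 0 0 0 0; 0 0 0.025 0 0 0 0; 0 0 0 0 0 0 0")

```text
t: 2.6
tcp_pos: [539.3, -67.8, 106.0]
ee_rot: [[0.273, 0.962, -0.004], [0.962, -0.273, 0.001], [-0.001, -0.004, -1.0]]
contact_force: [-0.5, -0.8, 1.2]
grip_width: -0.1
grip_force: 0.0
```

```bash
python3 -c "
from h import *
go(0,84,90)"
```

```text
t 2.6 loc [ -1.  101.8] z 106.0 move tool mm [-17.8   1.1  16. ] yaw err -0.03 z axis [-0.004  0.001 -1.   ] F [-0.5 -0.8  1.2] w -0.1
```

step_arm(targets="0 0 0.016 0 0 0 0; 0 0 0 0 0 0 0; -0.01 0.001 0 0 0 0 0; -0.012 0 0 0 0 0 0; -0.02 0 0 0 0 0 0")

```text
t: 3.22
tcp_pos: [530.8, -108.7, 92.4]
ee_rot: [[0.273, 0.962, 0.002], [0.962, -0.273, 0.001], [0.001, 0.002, -1.0]]
contact_force: [2.2, 2.0, 0.5]
grip_width: -0.3
grip_force: 1.1
```

step_arm(targets="-0.018 0 0 0 0 0 0; -0.018 0 0 0 0 0 0; -0.018 0 0 0 0 0 0; -0.018 0 0 0 0 0 0; -0.015 0 0 0 0 0 0")

```text
t: 3.85
tcp_pos: [506.0, -193.5, 91.8]
ee_rot: [[0.274, 0.962, -0.0], [0.962, -0.274, -0.0], [-0.0, -0.0, -1.0]]
contact_force: [1.8, 1.8, 1.1]
grip_width: 0.3
grip_force: 1.0
```

```bash
python3 -c "
from h import *
go(0,-52,90)"
```

```text
t 3.85 loc [  1.2 -28.1] z 91.8 move tool mm [-23.9  -1.2   1.8] yaw err -0.08 z axis [-0. -0. -1.] F [1.8 1.8 1.1] w 0.3
```

step_arm(targets="-0.01 0 0 0 0 0 0; -0.006 0 0 0 0 0 0; -0.004 0 0 0 0 0 0; -0.003 0 0 0 0 0 0; 0 0 0 0 0 0 0")

```text
t: 4.47
tcp_pos: [499.8, -214.5, 91.7]
ee_rot: [[0.273, 0.962, -0.001], [0.962, -0.273, -0.0], [-0.0, -0.001, -1.0]]
contact_force: [0.7, -0.5, 0.6]
grip_width: 0.2
grip_force: 0.0
```

```bash
python3 -c "
from h import *
go(0,-52,90)"
```

```text
t 4.47 loc [  1. -50.] z 91.7 move tool mm [-2.  -1.   1.7] yaw err -0.05 z axis [-0.001 -0.    -1.   ] F [ 0.7 -0.5  0.6] w 0.2
```

step_arm(targets="-0.002 0 0 0 0 0 0; -0.002 0 0 0 0 0 0; -0.002 0 0 0 0 0 0; 0 0 0 0 0 0 0; 0 0 0 0 0 0 0")

```text
t: 5.1
tcp_pos: [499.4, -215.9, 91.8]
ee_rot: [[0.27, 0.963, 0.001], [0.963, -0.27, 0.005], [0.005, -0.0, -1.0]]
contact_force: [2.3, 11.7, 1.0]
grip_width: 0.2
grip_force: 5.9
```

```bash
python3 -c "
from h import *
go(0,-52,90)"
```

```text
t 5.1 loc [  1.  -51.4] z 91.8 move tool mm [-0.6 -1.   1.8] yaw err 0.15 z axis [ 0.001  0.005 -1.   ] F [ 2.3 11.7  1. ] w 0.2
```

Firm stop at local y = -51.4 with 12 N, as expected. Now to the blue key.

step_arm(targets="0.025 0 0 0 0 0 0; 0.045 0.01 0 0 0 0 0; 0.045 0.013 0 0 0 0 0; 0.05 0.01 0 0 0 0 0; 0 0 0 0 0 0 0")

```text
t: 5.72
tcp_pos: [577.2, -65.1, 92.2]
ee_rot: [[0.267, 0.964, 0.002], [0.964, -0.267, 0.003], [0.003, 0.001, -1.0]]
contact_force: [-1.1, 0.5, 0.0]
grip_width: -0.1
grip_force: 0.0
```

```bash
python3 -c "
from h import *
go(34,109,75)
im=get_image('top');save(im,'top1');p=im['pixels']
cv2.imwrite('pics/crop1.png',cv2.resize(p[140:290,280:440],None,fx=5,fy=4,interpolation=cv2.INTER_CUBIC)[:,:,::-1])"
```

```text
t 5.72 loc [ 34.7 114.8] z 92.2 move tool mm [-5.9 -0.7 17.2] yaw err 0.36 z axis [ 0.002  0.003 -1.   ] F [-1.1  0.5  0. ] w -0.1
```

View pics/crop1.png

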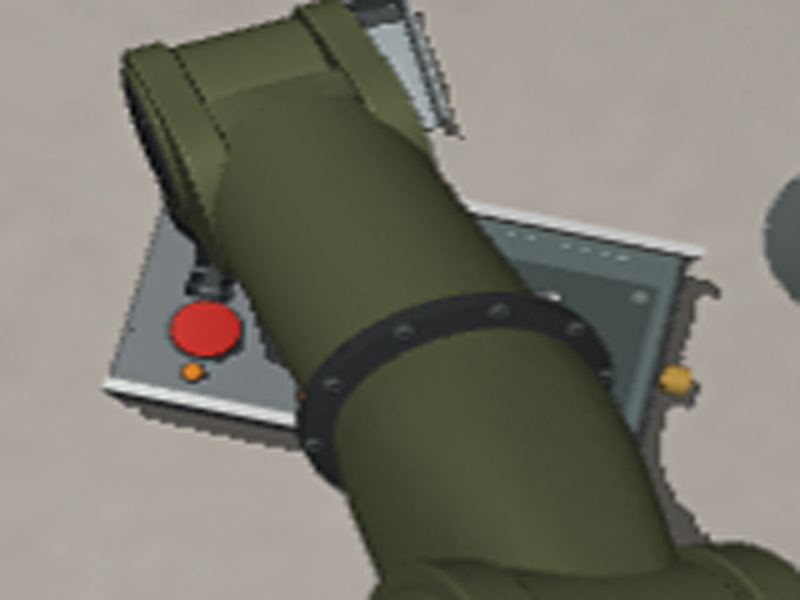

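The cover now lies over the black plate and the keys are free (red seen at (205,330)); the arm hides the rest. Pressing blue.

step_arm(targets="-0.006 -0.001 0 0 0 0 0; 0 0 0.015 0 0 0 0; 0 0 0.01 0 0 0 0; 0 0 0.005 0 0 0 0; 0 0 0.005 0 0 0 0")

```text
t: 6.4
tcp_pos: [572.2, -76.5, 56.4]
ee_rot: [[0.274, 0.962, -0.001], [0.962, -0.274, -0.001], [-0.001, -0.001, -1.0]]
contact_force: [-3.2, -2.0, 5.2]
grip_width: 0.1
grip_force: 2.4
```

```bash
python3 -c "
from h import *
go(34,109,55)"
```

```text
t 6.4 loc [ 33.  102.5] z 56.4 move tool mm [6.5 1.  1.4] yaw err -0.08 z axis [-0.001 -0.001 -1.   ] F [-3.2 -2.   5.2] w 0.1
```

step_arm(targets="0 0 0.003 0 0 0 0; 0 0 0.003 0 0 0 0; 0 0 0 0 0 0 0; 0 0 0 0 0 0 0; 0 0 0 0 0 0 0")

```text
t: 7.02
tcp_pos: [572.4, -76.5, 54.6]
ee_rot: [[0.274, 0.962, 0.001], [0.962, -0.274, -0.003], [-0.003, 0.002, -1.0]]
contact_force: [-14.2, -2.3, 39.0]
grip_width: -0.4
grip_force: 19.6
```

Blue is on its stop (z 54.6, hard 39 N). Lift and go to yellow.

step_arm(targets="0 0 -0.03 0 0 0 0; -0.02 0.001 0 0 0 0 0; -0.04 0 0 0 0 0 0; 0 0 0 0 0 0 0; 0 0 0 0 0 0 0")

```text
t: 7.65
tcp_pos: [557.2, -134.0, 80.3]
ee_rot: [[0.274, 0.962, -0.0], [0.962, -0.274, 0.001], [0.001, -0.0, -1.0]]
contact_force: [0.5, -0.9, 0.2]
grip_width: -0.3
grip_force: 0.0
```

```bash
python3 -c "
from h import *
go(34,41,55)"
```

```text
t 7.65 loc [34.2 43.1] z 80.3 move tool mm [-2.1 -0.2 25.3] yaw err -0.09 z axis [-0.     0.001 -1.   ] F [ 0.5 -0.9  0.2] w -0.3
```

step_arm(targets="-0.002 0 0.012 0 0 0 0; 0 0 0.006 0 0 0 0; 0 0 0.005 0 0 0 0; 0 0 0.004 0 0 0 0; 0 0 0 0 0 0 0")

```text
t: 8.28
tcp_pos: [556.5, -135.3, 55.0]
ee_rot: [[0.273, 0.962, -0.0], [0.962, -0.273, -0.001], [-0.001, -0.0, -1.0]]
contact_force: [-5.8, 1.4, 15.5]
grip_width: -0.0
grip_force: 7.9
```

Yellow is on its stop. On to red.

step_arm(targets="0 0 -0.028 0 0 0 0; 0.028 -0.028 0 0 0 0 0; 0.04 -0.04 0 0 0 0 0; 0 0 0 0 0 0 0; 0 0 0 0 0 0 0")

```text
t: 8.9
tcp_pos: [510.5, -52.0, 81.9]
ee_rot: [[0.273, 0.962, 0.001], [0.962, -0.273, -0.0], [-0.0, 0.001, -1.0]]
contact_force: [-0.5, -0.6, 0.0]
grip_width: -0.1
grip_force: 0.0
```

```bash
python3 -c "
from h import *
go(-34,109,55)"
```

```text
t 8.9 loc [-33.  109.2] z 81.9 move tool mm [-0.2 -1.  26.9] yaw err -0.02 z axis [ 0.001 -0.    -1.   ] F [-0.5 -0.6  0. ] w -0.1
```

step_arm(targets="0 -0.001 0.013 0 0 0 0; 0 0 0.007 0 0 0 0; 0 0 0.005 0 0 0 0; 0 0 0.004 0 0 0 0; 0 0 0 0 0 0 0")

```text
t: 9.52
tcp_pos: [509.0, -52.6, 54.7]
ee_rot: [[0.274, 0.962, 0.001], [0.962, -0.274, -0.003], [-0.002, 0.001, -1.0]]
contact_force: [-7.9, -3.5, 29.1]
grip_width: 0.1
grip_force: 14.5
```

Red is on its stop. I'll lift clear and check the three pins before pressing start.

step_arm(targets="0 0 -0.03 0 0 0 0; -0.028 0 0 0 0 0 0; -0.04 0 0 0 0 0 0; 0 0 0 0 0 0 0; 0 0 0 0 0 0 0")

```text
t: 10.15
tcp_pos: [490.5, -116.6, 82.6]
ee_rot: [[0.274, 0.962, 0.0], [0.962, -0.274, 0.001], [0.001, -0.0, -1.0]]
contact_force: [0.1, -0.5, 0.6]
grip_width: 0.1
grip_force: 0.0
```

```bash
python3 -c "
from h import *
go(-34,41,55)
a=get_image('scene')['pixels'][175:265,220:340];b=get_image('top')['pixels'][170:270,295:428]
r=lambda p:cv2.resize(p,(390,500),interpolation=cv2.INTER_CUBIC)
cv2.imwrite('pics/chk.png',np.hstack([r(a),r(b)])[:,:,::-1])"
```

```text
t 10.15 loc [-34.6  41.6] z 82.6 move tool mm [-0.7  0.6 27.6] yaw err -0.07 z axis [ 0.     0.001 -1.   ] F [ 0.1 -0.5  0.6] w 0.1
```

View pics/chk.png

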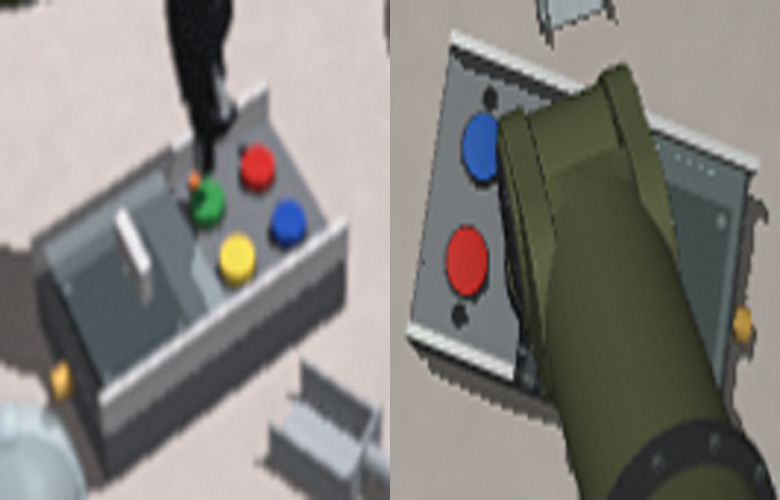

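The blue and red pins are down (dark holes at right-panel (490,98) and (460,315)), and the green pin still stands at left-panel (195,180). The rail hides the yellow pin, but that key gave 15 N at z 55. Pressing green.

step_arm(targets="-0.001 0 0.013 0 0 0 0; 0 0 0.007 0 0 0 0; 0 0 0.005 0 0 0 0; 0 0 0.005 0 0 0 0; 0 0 0 0 0 0 0")

```text
t: 10.88
tcp_pos: [490.0, -117.5, 54.7]
ee_rot: [[0.273, 0.962, 0.0], [0.962, -0.273, -0.001], [-0.001, 0.001, -1.0]]
contact_force: [-8.9, 2.4, 29.0]
grip_width: -0.2
grip_force: 14.7
```

step_arm(targets="0 0 -0.04 0 0 0 0; 0 0.01 -0.04 0 0 0 0; -0.04 0.024 0 0 0 0 0; -0.05 0 0 0 0 0 0; -0.05 0 0 0 0 0 0")

```text
t: 11.5
tcp_pos: [484.4, -263.3, 132.6]
ee_rot: [[0.273, 0.962, 0.0], [0.962, -0.273, -0.0], [-0.0, 0.0, -1.0]]
contact_force: [0.6, -0.8, -0.1]
grip_width: -0.2
grip_force: 0.0
```

```bash
python3 -c "
from h import *
go(0,-108,90)"
```

```text
t 11.5 loc [  -0.6 -101.2] z 132.6 move tool mm [-6.8  0.6 42.6] yaw err -0.01 z axis [ 0. -0. -1.] F [ 0.6 -0.8 -0.1] w -0.2
```

step_arm(targets="-0.006 0 0 0 0 0 0; 0 0 0.03 0 0 0 0; 0 0 0.012 0 0 0 0; 0 0 0 0 0 0 0; 0.01 0 0 0 0 0 0")

```text
t: 12.12
tcp_pos: [486.1, -258.0, 91.3]
ee_rot: [[0.274, 0.962, 0.001], [0.962, -0.274, -0.0], [-0.0, 0.001, -1.0]]
contact_force: [-0.4, 0.4, -0.0]
grip_width: 0.1
grip_force: 0.0
```

step_arm(targets="0.01 0 0 0 0 0 0; 0.018 0 0 0 0 0 0; 0.018 0 0 0 0 0 0; 0.018 0 0 0 0 0 0; 0.018 0 0 0 0 0 0")

```text
t: 12.75
tcp_pos: [508.4, -177.7, 90.9]
ee_rot: [[0.273, 0.962, -0.0], [0.962, -0.273, -0.0], [-0.0, -0.0, -1.0]]
contact_force: [0.1, -2.0, 0.6]
grip_width: 0.1
grip_force: 1.0
```

```bash
python3 -c "
from h import *
go(0,57,90)"
```

```text
t 12.75 loc [ -0.8 -12.3] z 90.9 move tool mm [69.3  0.8  0.9] yaw err -0.02 z axis [-0. -0. -1.] F [ 0.1 -2.   0.6] w 0.1
```

step_arm(targets="0.015 0 0 0 0 0 0; 0.015 0 0 0 0 0 0; 0.013 0 0 0 0 0 0; 0.01 0 0 0 0 0 0; 0.006 0 0 0 0 0 0")

```text
t: 13.38
tcp_pos: [524.1, -121.8, 90.7]
ee_rot: [[0.273, 0.962, -0.001], [0.962, -0.273, 0.0], [0.0, -0.001, -1.0]]
contact_force: [-1.0, -0.5, 0.8]
grip_width: -0.1
grip_force: 0.8
```

step_arm(targets="0.004 0 0 0 0 0 0; 0.002 0 0 0 0 0 0; 0.002 0 0 0 0 0 0; 0 0 0 0 0 0 0; 0 0 0 0 0 0 0")

```text
t: 14.0
tcp_pos: [526.7, -114.7, 90.9]
ee_rot: [[0.274, 0.962, 0.001], [0.962, -0.274, 0.0], [0.0, 0.0, -1.0]]
contact_force: [-0.9, -0.6, -0.7]
grip_width: 0.1
grip_force: 0.3
```

```bash
python3 -c "
from h import *
go(0,57,90)"
```

```text
t 14.0 loc [-0.4 53.3] z 90.9 move tool mm [3.7 0.4 0.9] yaw err -0.06 z axis [ 0.001  0.    -1.   ] F [-0.9 -0.6 -0.7] w 0.1
```

step_arm(targets="0.002 0 0 0 0 0 0; 0.002 0 0 0 0 0 0; 0.002 0 0 0 0 0 0; 0.002 0 0 0 0 0 0; 0 0 0 0 0 0 0")

```text
t: 14.62
tcp_pos: [527.9, -110.3, 90.9]
ee_rot: [[0.276, 0.961, -0.001], [0.961, -0.276, -0.004], [-0.004, -0.0, -1.0]]
contact_force: [-1.7, -9.6, 3.2]
grip_width: -0.2
grip_force: 5.0
```

```bash
python3 -c "
from h import *
go(0,57,90)"
```

```text
t 14.62 loc [-0.4 57.9] z 90.9 move tool mm [-0.9  0.4  0.9] yaw err -0.2 z axis [-0.001 -0.004 -1.   ] F [-1.7 -9.6  3.2] w -0.2
```

Shut against its stop (10 N). Back off, lift and clear the view.

step_arm(targets="-0.015 0 0 0 0 0 0; -0.005 0 0 0 0 0 0; 0 0 -0.05 0 0 0 0; 0 0 -0.06 0 0 0 0; 0 0 -0.06 0 0 0 0")

```text
t: 15.25
tcp_pos: [523.0, -125.7, 262.6]
ee_rot: [[0.273, 0.962, 0.0], [0.962, -0.273, 0.001], [0.001, -0.0, -1.0]]
contact_force: [1.1, -0.6, 0.4]
grip_width: 0.3
grip_force: 0.0
```

step_arm(targets="-0.02 -0.02 -0.06 0 0 0 0; -0.05 -0.02 0 0 0 0 0; -0.05 -0.02 0 0 0 0 0; -0.05 -0.02 0 0 0 0 0; -0.05 -0.02 0 0 0 0 0")

```text
t: 15.88
tcp_pos: [367.3, -310.6, 317.5]
ee_rot: [[0.273, 0.962, 0.001], [0.962, -0.273, -0.0], [0.0, 0.001, -1.0]]
contact_force: [-0.2, -0.8, 0.4]
grip_width: 0.1
grip_force: 0.0
```

step_arm(targets="-0.05 0 0 0 0 0 0; -0.05 0 0 0 0 0 0; -0.03 0 0 0 0 0 0; 0 0 0 0 0 0 0; 0 0 0 0 0 0 0")

```text
t: 16.5
tcp_pos: [333.4, -433.7, 317.2]
ee_rot: [[0.272, 0.962, 0.001], [0.962, -0.272, 0.001], [0.001, 0.0, -1.0]]
contact_force: [-0.1, -0.5, 0.6]
grip_width: -0.0
grip_force: 0.0
```

```bash
python3 -c "
from h import *
go(0,0,90)
im=get_image('top');p=im['pixels'];save(im,'top2')
m=np.zeros(p.shape[:2],np.uint8);m[195:230,325:352]=1
m=((m>0)&(p.min(2)>150)).astype(np.uint8)
n,lab,st,ce=cv2.connectedComponentsWithStats(m);i=1+np.argmax(st[1:,4]);print('grip',ce[i],st[i],loc(onz(im,*ce[i],106)))
cv2.imwrite('pics/fin.png',cv2.resize(p[90:290,100:500],(800,400),interpolation=cv2.INTER_CUBIC)[:,:,::-1])"
```

```text
t 16.5 loc [ -99.4 -306.3] z 317.2 move tool mm [305.9  99.5 227.6] yaw err 0.02 z axis [ 0.001  0.001 -1.   ] F [-0.1 -0.5  0.6] w -0.0
grip [335.98039216 211.10784314] [332 200   9  23 102] [ 0.39661789 75.68727292]
```

View pics/fin.png

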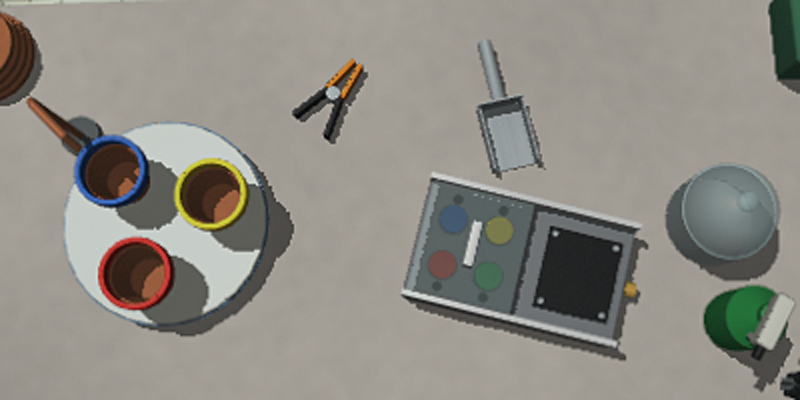

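All four pins are down, shown as dark holes beside the keys at (458,200), (503,211), (437,286) and (482,297). The cover is shut with its bar at y = 75.7 mm, and nothing else has moved.

```bash
python3 -c "
from plant import *
print(job_done())"
```

```text
the job is handed in; nothing more can be done
None
```

I opened the cover to its stop, pressed blue, yellow, red and then green, each to its stop, slid the cover shut again with the arm clear, and handed the job in at about 16.5 s; the result of the judging was not shown.

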